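# Fix a smear with the bench spray

## Task

Bring the glass slide into line with the nozzle of the leaning spray bottle by sliding its carriage along the rail, then lock the carriage there by turning its clamp knob clockwise all the way to the stop. Only then push the bottle's cap fully down for a moment and let it spring back up. Leave the loose things on the bench where they are.

Things in the scene. Friction and masses are not known exactly. Their poses are not given: they have to be found in the camera images.
- rail: Straight aluminium slide rail fixed to the bench, 420 mm long, 50 mm wide, carriage plate on top. Origin on the bench below the rail's centre line; z up, its y axis runs along the rail (rail from y = -250 to +170 mm), its x axis points across it, away from the robot, to the stand.
- carriage (a joint): Carriage position along the rail, 0 to 0.2 m, growing along the rail's +y. The carriage is a dark steel plate 86 mm across (x) by 150 mm along the rail, its top 28 mm above the bench, with the glass slide at its +y end and the clamp knob at its -y end. It slides with about 2.5 N of friction and is freely movable as long as the knob is not locked.
- slide_mid (a point): Centre of the upper face of the glass microscope slide (76 mm across the rail, 26 mm along it, one end frosted white) that lies fast in its black holder on the carriage, 33 mm above the bench. The rail's axes.
- clamp (a joint): Angle of the clamp knob: near 0 is free, 1.5 rad is locked, at its stop. Grows as the knob turns clockwise seen from above.
- clamp_grip (a point): Grip point of the black clamp knob on the carriage, on its vertical axis, 65 mm above the bench, 85 mm from the slide's centre towards rail -y. A bar 42 mm long, 14 mm wide, 32 mm tall (top 72 mm above the bench) on a 44 mm disc. The point turns with the knob: the bar lies along the point's x (at joint 0 across the rail), flat sides facing its y. The knob can be used to push the carriage.
- stand: Fixed stand beyond the rail, holding the leaning spray bottle. Origin on the bench under the cap's top, 100 mm from the rail's centre line; axes as the rail's. Nozzle and low steel pointer lie in its plane y = 0, where the slide's centre must come. Base x 20 to 170, y +-55 mm; posts at x = 140. A white lamp head over the bottle (x 6 to 50, y +-55, z 231 to 276 mm) blocks a vertical tool.
- cap (a joint): How far the cap is pushed in along its own axis: 0 up, 0.006 m fully down. Sprung, about 2.5 N to start and 8 N fully down.
- cap_top (a point): Centre of the flat round top of the white spray cap, 28 mm in diameter, 16 mm tall, 175 mm above the bench when up. Its z axis is the bottle's axis, out of the cap: 35 degrees from vertical, leaning to the stand's -x (towards the rail). A bent spout sticks out 50 mm on the rail side, below the top, aimed down at the rail. The bottle is white, 48 mm in diameter.
- jar: Loose clear specimen jar with white lid, 54 mm diameter, 62 mm tall; origin at the centre of its underside.
- dropper: Loose amber dropper bottle, 32 mm diameter, 75 mm tall; origin at the centre of its underside.
- reagent: Loose white reagent bottle standing upright, 56 mm diameter, 130 mm tall; origin at the centre of its underside.
- dish: Loose open glass dish, 84 mm diameter, 15 mm tall; origin at the centre of its underside.
- slidebox: Loose grey slide box, 85 x 120 x 32 mm (x, y, z); origin at the centre of its underside.
- coverbox: Loose clear cover-glass box, 50 x 50 x 22 mm; origin at the centre of its underside.

How it is judged (in metres and radians):
On the way, in this order (a step that is already met when the one before it is completed fails the run):
1. the slide is in line with the nozzle (within 6 mm along the rail) while the clamp knob is still free (y of slide_mid in the frame of stand between -0.006 and 0.006 m and value of joint clamp below 0.6 rad), for 0.2 s.
2. the clamp knob is turned to its stop (over 1.3 rad) with the slide still in line (within 6 mm) (y of slide_mid in the frame of stand between -0.006 and 0.006 m and value of joint clamp above 1.3 rad), for 0.2 s.
3. the cap is pushed fully down (5 mm or more of its 6) (value of joint cap above 0.005 m), for 0.1 s.
At the end, for the whole second after the job is handed in: The slide's centre is within 6 mm of the nozzle's plane along the rail, the clamp knob is at its locked stop (over 1.3 rad) and the cap is back up (within 1 mm), having been pushed fully down after locking (all of step 2 and value of joint cap below 0.001 m); the robot touches nothing.
It fails at once if the cap is pushed (over 3 mm) while the slide is out of line or the clamp is not locked (value of joint cap above 0.003 m and (not (y of slide_mid in the frame of stand between -0.008 and 0.008 m) or value of joint clamp below 1.2 rad)).
It fails at once if a loose thing on the bench is shifted by more than 30 mm or tipped over (distance of any of jar, dropper, reagent, dish, slidebox, coverbox from where it was at the start of the episode above 0.03 m or angle between any of jar, dropper, reagent, dish, slidebox, coverbox's own z axis and vertical above 0.5 rad).
It also fails if it takes over 51 s, if anything falls off the work surface, if the arm or the gripper's body presses on something with over 40 N, if the wrist force passes 120 N, or if a joint passes its speed limit or range.

## Robot

A 6-joint arm with a two-finger parallel gripper is mounted at the origin on the work surface. World frame = base frame: x ahead of the robot, y to its left, z up, the work surface at z = 0. Lengths are in mm, angles in rad, forces in N, time in s.
With the tool pointing down it reaches from about 400 to 925 mm from the base axis. Payload 12.5 kg.
Tool frame: the origin (TCP) lies at the very end of the fingers, on their centre line; the grasp point (between the pads) lies behind it (env.grip_depth is the z of the grasp point in the tool frame, in mm); z points along the fingers, y is the line along which they close (so a half turn about z gives the same grasp; the last joint's range is limited). The gripper opens to 95 mm and grips with 3 to 60 N. Pads are 20 mm wide; open, the fingers measure 119 mm over their backs; the gripper's body (75 mm by 180 mm) begins 59 mm behind the grasp point.
Start: joints at [-1.233, 0.491, 1.559, -0, 1.092, -0.106], TCP at [268.383, -564.462, 214.661] pointing down, gripper open.
Joint ranges: [-3.1, 3.1], [-0.84, 2.19], [0.05, 2.79], [-1.13, 4.28], [0.06, 2.93], [-2.69, 2.69]. Speed limits (rad/s): [2.22, 2.22, 2.79, 3.14, 3.14, 3.14].

## Interface

Orientations are given as [roll, pitch, yaw] about the fixed x, y, z axes, in that order (R = Rz(yaw) Ry(pitch) Rx(roll)).
In Python, from cell import env, optics gives the robot as it stands.
- The arm moves only by the tool step_arm, never from a script. Its argument "moves" is a list of rows, each an object of numbers: "tx", "ty", "tz": the shift along the tool's x, y, z in mm; "roll": the turn about the tool's z in rad. In form: [{"tx": .., "ty": .., "tz": .., "roll": ..}, ...]. A call has 1 to 12 rows; each row is the pose to reach, as a shift and turn from the pose commanded when the call began, along the tool's axes at that moment; what a row does not reach only later rows make up. A row lasts 1/12 s, in which the tool goes at most 41.7 mm and 7.16 degrees, less where a joint would pass 70% of its speed; a pose out of reach is approached as far as the arm can. A call with a gripper value outside its range is refused whole. "grip" is the finger opening in mm, from 0 to 95.1, set as the call begins (left out, the last holds). The fingers move at their own pace and stop on an object; the grip force is fixed at half the most. Time passes only in rows, so rows that repeat a pose let the fingers close. It gives the time, the measured TCP pose, the force, the opening and the grip force at its end, in the units of the state.
- env.state(): the state, without advancing time (a new reading comes with each control period).
- optics.read_camera(name): name is "scene" or "top" or "wrist"; returns a dict with "pixels" (400x640x3 uint8, blue, green, red), "mtx" (3x3 intrinsics, pixels), "view" (4x4, takes a point from world to camera coordinates). Camera axes: x right, y down, z forward; pixel columns grow to the right and rows downward; lengths in mm; the calibration is good to about 2 mm. A picture is of the moment at which its call begins. There is no depth.
- env.job_done(): hands the job in; it is judged then, once.
The state is a dict: "t": time; "joints": joint angles; "qvel": joint speeds; "tau": joint torques, N m; "eef_pos": TCP position; "tcp_rot": TCP orientation; "ft_force": force on the tool from outside, world axes, zero at the start; "moment": the same for the moment, N m; "opening": opening from 0.0 (shut) to 1.0 (fully open); "grip_force": force on a finger pad.
Only numpy, scipy, OpenCV 4.12 (cv2) and the standard library are available. Lean on these libraries where they do the work, as an engineer would, in place of code of your own. Each camera call takes 0.05 s, during which the arm holds its last target. There are 200 camera calls.

## Working session

There is one attempt and no reset: what is moved stays moved. The work goes in short steps, Python scripts to look and compute and a tool call to move; the robot and the scene stay as the last step left them, time stands still between calls to the robot, and variables do not carry over. Pictures are saved under pics/ and viewed, at most 10 in all, crops included, and the job is handed in when it is done.

Besides the shell and the picture viewer there is one more tool, called after "Call:" by a JSON object that holds its "api" and its "payload". step_arm: Moves the arm, as the interface text tells. Its arguments: {"type":"object","properties":{"moves":{"type":"array"},"grip":{"type":"number"}},"required":["moves"]}

```bash
mkdir -p pics; ls; python3 - <<'E'
from cell import env, optics
import cv2,numpy as np,pickle
d={}
for n in ("scene","top","wrist"):
    r=optics.read_camera(n); d[n]=r; cv2.imwrite(f"pics/{n}0.png",r["pixels"]); print(n,np.round(r["mtx"],1).tolist(),np.round(r["view"],3).tolist())
pickle.dump(d,open("cal0.pkl","wb"))
print(env.state(),env.grip_depth)
E
```

```text
pics
scene [[411.1, 0.0, 322.2], [0.0, 411.1, 199.9], [0.0, 0.0, 1.0]] [[-0.433, 0.901, 0.006, 218.419], [0.676, 0.329, -0.659, -335.523], [-0.596, -0.282, -0.752, 1377.202], [0.0, 0.0, 0.0, 1.0]]
top [[489.2, 0.0, 318.0], [0.0, 489.2, 197.2], [0.0, 0.0, 1.0]] [[-0.023, -1.0, 0.002, 56.416], [-0.99, 0.023, -0.142, 607.062], [0.142, -0.005, -0.99, 1450.352], [0.0, 0.0, 0.0, 1.0]]
wrist [[280.8, 0.0, 318.5], [0.0, 280.8, 202.1], [0.0, 0.0, 1.0]] [[0.429, -0.904, -0.001, -625.521], [-0.865, -0.411, 0.287, -31.772], [-0.26, -0.123, -0.958, 392.305], [0.0, 0.0, 0.0, 1.0]]
{'t': 0.15, 'joints': array([-1.23258353e+00,  4.91407929e-01,  1.55928505e+00,  4.27473692e-05,
        1.09171187e+00, -1.05585670e-01]), 'qvel': array([ 4.13470274e-04, -2.10522753e-03, -2.00457709e-03,  1.54926370e-03,
       -6.77004625e-04,  1.60242341e-06]), 'tau': array([ 2.16929275e-04, -6.12898064e+01, -2.58279258e+01,  6.92682294e-02,
        4.73535166e-02, -7.49370724e-05]), 'eef_pos': array([ 268.34039292, -564.27797048,  214.21257933]), 'tcp_rot': array([-3.14078898e+00, -1.23304401e-04,  4.43778701e-01]), 'ft_force': array([ 0.10252382, -0.01733111, -0.46419127]), 'moment': array([-0.0326756 , -0.03943241,  0.0034124 ]), 'grip_force': 0.0, 'opening': 0.9981508295741235} -18.8
```

View pics/scene0.png

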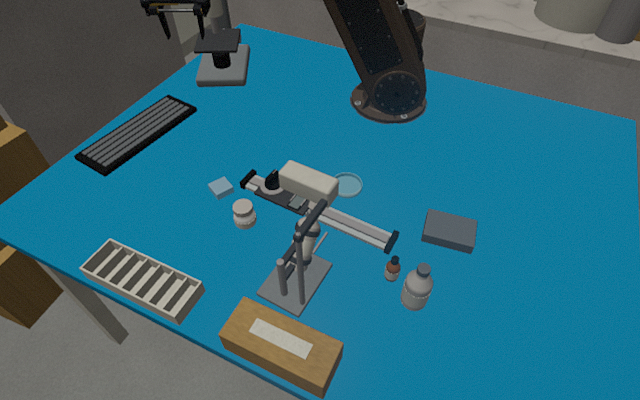

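View pics/top0.png

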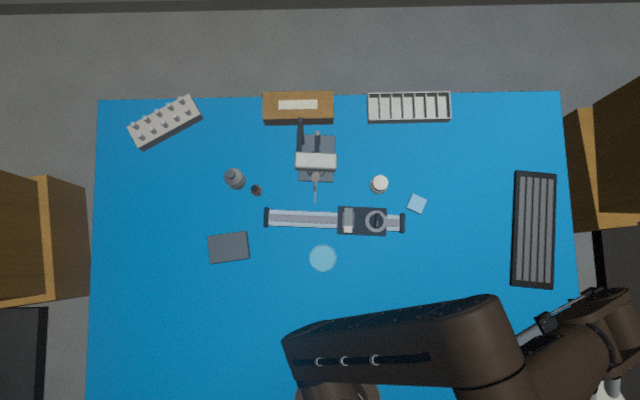

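The scene view shows the rail from about (245,180) to (395,240), with the knob at (272,180), the lamp at (308,180) and the stand at (295,280). The top view shows the rail from (265,217) to (405,223), the slide at (348,220), the knob at (376,221) and the pointer/spout at (315,190). I'll zoom in on both.

```bash
python3 - <<'E'
import cv2,numpy as np
a=cv2.imread("pics/top0.png")[120:270,250:420]; cv2.imwrite("pics/topc.png",cv2.resize(a,None,fx=4,fy=4,interpolation=cv2.INTER_CUBIC)[:600])
a=cv2.imread("pics/scene0.png")[150:310,230:410]; a=cv2.resize(a,None,fx=3.75,fy=3.75,interpolation=cv2.INTER_CUBIC); cv2.imwrite("pics/scenec.png",np.clip(a*1.5,0,255).astype(np.uint8))
E
```

```text
(no output)
```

View pics/topc.png

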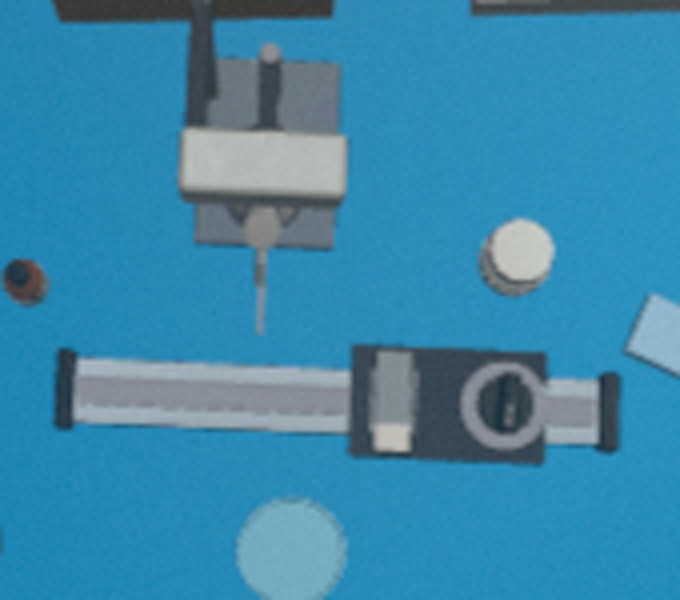

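View pics/scenec.png

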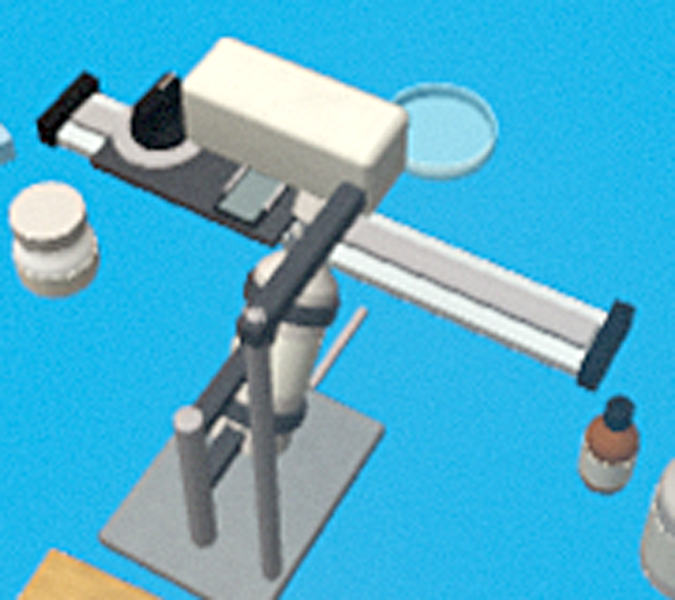

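```bash
cat > h.py <<'E'
import numpy as np,pickle,cv2
def ray(r,p):
    V=r["view"];c=-V[:3,:3].T@V[:3,3];d=V[:3,:3].T@np.linalg.inv(r["mtx"])@np.array([*p,1.]);return c,d/np.linalg.norm(d)
def onz(r,p,z):
    c,d=ray(r,p);return c+d*(z-c[2])/d[2]
def tri(l):
    A=[];b=[]
    for r,p in l:
        c,d=ray(r,p);M=np.eye(3)-np.outer(d,d);A.append(M);b.append(M@c)
    A=np.vstack(A);b=np.hstack(b);x=np.linalg.lstsq(A,b,rcond=None)[0];return x,np.linalg.norm(A@x-b)
E
python3 - <<'E'
from h import *
D=pickle.load(open("cal0.pkl","rb"));T=D["top"];S=D["scene"]
t=lambda u,v:(250+(u+.5)/4-.5,120+(v+.5)/4-.5)
s=lambda u,v:(230+(u+.5)/3.75-.5,150+(v+.5)/3.75-.5)
np.set_printoptions(precision=1,suppress=True)
for n,p,z in [("c1",(353,345),28),("c2",(547,353),28),("c3",(545,464),28),("c4",(348,456),28),("slide",(392,401),33),("knobtop",(508,402),72),("disc",(503,404),38),("ptip",(260,333),15),("pbase",(262,255),15),("base1",(195,243),5),("base2",(335,250),5),("base3",(341,62),5),("captop",(262,226),175),("lamp1",(180,198),276),("lamp2",(343,205),276),("lamp3",(347,135),276),("lamp4",(184,127),276),
 ("railL",(66,352),20),("railL2",(66,428),20),("railR",(609,375),20),("railR2",(609,450),20),("dish",(291,552),10),("jar",(522,250),62)]: print(n,onz(T,t(*p),z))
print("slide",tri([(T,t(392,401)),(S,s(253,196))]))
print("knob",tri([(T,t(508,402)),(S,s(168,82))]))
print("ptip",tri([(T,t(260,333)),(S,s(364,311))]))
print("base front right",tri([(T,t(335,250)),(S,s(100,538))]))
E
```

```text
c1 [582.2 -18.3  28. ]
c2 [ 572.5 -167.2   28. ]
c3 [ 487.4 -162.    28. ]
c4 [496.9 -12.   28. ]
slide [537.8 -46.6  33. ]
knobtop [ 531.3 -130.2   72. ]
disc [ 533.1 -130.6   38. ]
ptip [594.8  53.1  15. ]
pbase [656.2  50.1  15. ]
base1 [668.7 102.6   5. ]
base2 [660.6  -7.4   5. ]
base3 [812.6 -16.4   5. ]
captop [649.2  49.7 175. ]
lamp1 [649.9 102.5 276. ]
lamp2 [642.9  -3.1 276. ]
lamp3 [689.2  -7.  276. ]
lamp4 [697.   99.1 276. ]
railL [582.8 203.2  20. ]
railL2 [524.  203.7  20. ]
railR [ 555.3 -215.5   20. ]
railR2 [ 497.4 -212.8   20. ]
dish [425.6  33.1  10. ]
jar [ 647.4 -146.7   62. ]
slide (array([541. , -50.8,  12.6]), np.float64(4.4621645342568526))
knob (array([ 529.1, -126.1,   80.2]), np.float64(4.798853204682436))
ptip (array([595.2,  54.3,   8.5]), np.float64(1.844390443674253))
base front right (array([ 713.8,  -48.7, -177.8]), np.float64(56.77372720752827))
```

Both views agree. The rail's y axis is at yaw ≈ -0.065, the slide is at (538,-47), the knob at (532,-131), and the stand plane is about 103 mm further along the rail. First I'll move above the knob, turned half around so that joint 6 keeps enough range for the clamp turn.

Call:
{"api": "step_arm", "payload": {"moves": [{"tx": 425, "ty": -279, "tz": 0, "roll": -2.633}, {"tx": 425, "ty": -279, "tz": 0, "roll": -2.633}, {"tx": 425, "ty": -279, "tz": 0, "roll": -2.633}, {"tx": 425, "ty": -279, "tz": 0, "roll": -2.633}, {"tx": 425, "ty": -279, "tz": 0, "roll": -2.633}, {"tx": 425, "ty": -279, "tz": 0, "roll": -2.633}, {"tx": 425, "ty": -279, "tz": 0, "roll": -2.633}, {"tx": 425, "ty": -279, "tz": 0, "roll": -2.633}, {"tx": 425, "ty": -279, "tz": 0, "roll": -2.633}, {"tx": 425, "ty": -279, "tz": 0, "roll": -2.633}, {"tx": 425, "ty": -279, "tz": 0, "roll": -2.633}, {"tx": 425, "ty": -279, "tz": 0, "roll": -2.633}]}}

```text
t: 1.15
eef_pos: [528.7, -135.2, 214.6]
tcp_rot: [-3.141, 0.0, 1.95]
ft_force: [-0.0, -1.3, -0.1]
opening: 0.998
grip_force: 0.0
```

```bash
cat > go.py <<'E'
import sys,numpy as np
from cell import env
from scipy.spatial.transform import Rotation as R
# go.py x y z yaw -> tool shifts
x,y,z,yaw=map(float,sys.argv[1:5]);s=env.state();r=R.from_euler('xyz',s["tcp_rot"])
d=r.as_matrix().T@(np.array([x,y,z])-s["eef_pos"])
dr=-(yaw-s["tcp_rot"][2]); dr=(dr+np.pi)%(2*np.pi)-np.pi
print(np.round(s["eef_pos"],1),np.round(s["tcp_rot"],3),np.round(s["joints"],2),round(s["t"],2)); print("shift",np.round(d,1),"roll",round(dr,3))
E
python3 go.py 532 -131 190 3.077
```

```text
[ 528.7 -135.2  214.6] [-3.141  0.     1.95 ] [-0.37  0.38  1.75 -0.    1.01 -0.75] 1.15
shift [ 2.6  4.6 24.6] roll -1.127
```

Call:
{"api": "step_arm", "payload": {"moves": [{"tx": 0, "ty": 0, "tz": 0, "roll": -1.127}, {"tx": 0, "ty": 0, "tz": 0, "roll": -1.127}, {"tx": 0, "ty": 0, "tz": 0, "roll": -1.127}, {"tx": 0, "ty": 0, "tz": 0, "roll": -1.127}, {"tx": 0, "ty": 0, "tz": 0, "roll": -1.127}, {"tx": 0, "ty": 0, "tz": 0, "roll": -1.127}, {"tx": 0, "ty": 0, "tz": 0, "roll": -1.127}, {"tx": 0, "ty": 0, "tz": 0, "roll": -1.127}, {"tx": 0, "ty": 0, "tz": 0, "roll": -1.127}, {"tx": 0, "ty": 0, "tz": 0, "roll": -1.127}, {"tx": 0, "ty": 0, "tz": 0, "roll": -1.127}, {"tx": 0, "ty": 0, "tz": 0, "roll": -1.127}]}}

```text
t: 2.15
eef_pos: [528.0, -137.2, 214.6]
tcp_rot: [-3.142, -0.0, 3.067]
ft_force: [-0.2, 0.1, -0.0]
opening: 1.001
grip_force: 0.0
```

```bash
python3 go.py 532 -131 46 3.077; python3 - <<'E'
from cell import optics
import cv2,pickle
r=optics.read_camera("wrist");pickle.dump(r,open("w1.pkl","wb"));cv2.imwrite("pics/w1.png",r["pixels"])
E
```

```text
[ 528.  -137.2  214.6] [-3.142 -0.     3.067] [-0.38  0.38  1.75 -0.    1.01 -1.87] 2.15
shift [ -3.5   6.5 168.6] roll -0.01
```

View pics/w1.png

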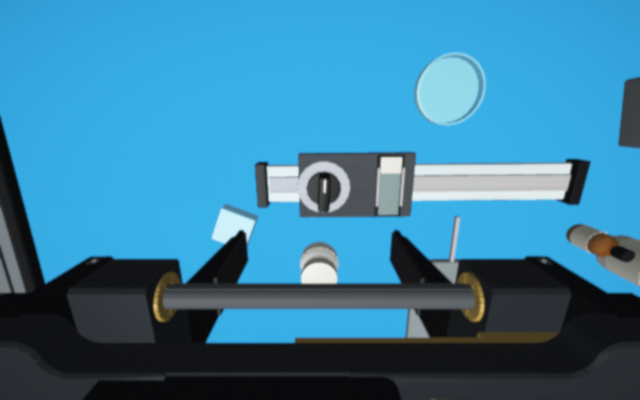

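The wrist view shows the knob bar top at about (325,187), the slide centre at (390,186) and the pointer from (457,217) to (452,260).

```bash
python3 - <<'E'
from h import *
np.set_printoptions(precision=1,suppress=True)
w=pickle.load(open("w1.pkl","rb"));T=pickle.load(open("cal0.pkl","rb"))["top"]
t=lambda u,v:(250+(u+.5)/4-.5,120+(v+.5)/4-.5)
for n,p,q,z in [("knobtop",(325,190),(508,402),72),("slide",(390,186),(392,401),33),("ptip",(457.5,217),(260,333),10),("pbase",(453,260),(262,255),10),("c1",(298,153),(545,464),28),("c2",(413,152.5),(348,456),28)]: print(n,onz(w,p,z),tri([(w,p),(T,t(*q))]))
E
```

```text
knobtop [ 527.3 -130.4   72. ] (array([ 532. , -131.2,   56.5]), np.float64(1.6581811457179951))
slide [538.3 -46.5  33. ] (array([537.9, -46.6,  34. ]), np.float64(0.3140235320865303))
ptip [596.8  54.4  10. ] (array([595.3,  52.9,  13.2]), np.float64(0.36254319274227176))
pbase [664.7  52.2  10. ] (array([657.1,  48.7,  19.8]), np.float64(3.159712529932311))
c1 [ 488.  -160.8   28. ] (array([ 486.3, -159.6,   44.2]), np.float64(0.2183559778190042))
c2 [498.4 -16.2  28. ] (array([498.7, -12.6,  17.6]), np.float64(1.5947468497132558))
```

Call:
{"api": "step_arm", "payload": {"moves": [{"tx": -3.5, "ty": 6.3, "tz": 30, "roll": -0.01}, {"tx": -3.5, "ty": 6.3, "tz": 65, "roll": -0.01}, {"tx": -3.5, "ty": 6.3, "tz": 100, "roll": -0.01}, {"tx": -3.5, "ty": 6.3, "tz": 130, "roll": -0.01}, {"tx": -3.5, "ty": 6.3, "tz": 155, "roll": -0.01}, {"tx": -3.5, "ty": 6.3, "tz": 168, "roll": -0.01}, {"tx": -3.5, "ty": 6.3, "tz": 168, "roll": -0.01}, {"tx": -3.5, "ty": 6.3, "tz": 168, "roll": -0.01}]}}

```text
t: 2.87
eef_pos: [531.9, -131.1, 46.4]
tcp_rot: [3.141, -0.001, 3.079]
ft_force: [0.3, 0.6, 0.3]
opening: 1.0
grip_force: 0.0
```

Call:
{"api": "step_arm", "payload": {"grip": 0, "moves": [{"tx": 0}, {"tx": 0}, {"tx": 0}, {"tx": 0}, {"tx": 0}, {"tx": 0}, {"tx": 0}, {"tx": 0}, {"tx": 0}]}}

```text
validation failed for argument at $.mo...
```

```bash
python3 go.py 532 -131 46 3.077
```

```text
[ 531.9 -131.1   46.4] [ 3.141e+00 -1.000e-03  3.079e+00] [-0.36  0.61  1.9  -0.    0.63 -1.87] 2.87
shift [-0.1  0.1  0.4] roll 0.002
```

Call:
{"api": "step_arm", "payload": {"grip": 0, "moves": [{"tx": 0, "ty": 0, "tz": 0, "roll": 0}, {"tx": 0, "ty": 0, "tz": 0, "roll": 0}, {"tx": 0, "ty": 0, "tz": 0, "roll": 0}, {"tx": 0, "ty": 0, "tz": 0, "roll": 0}, {"tx": 0, "ty": 0, "tz": 0, "roll": 0}, {"tx": 0, "ty": 0, "tz": 0, "roll": 0}, {"tx": 0, "ty": 0, "tz": 0, "roll": 0}, {"tx": 0, "ty": 0, "tz": 0, "roll": 0}, {"tx": 0, "ty": 0, "tz": 0, "roll": 0}]}}

```text
t: 3.62
eef_pos: [532.0, -131.2, 46.6]
tcp_rot: [-3.142, -0.0, 3.081]
ft_force: [-0.1, 0.4, -0.4]
opening: 0.427
grip_force: 0.0
```

Call:
{"api": "step_arm", "payload": {"moves": [{"tx": 0, "ty": 0, "tz": 0, "roll": 0}, {"tx": 0, "ty": 0, "tz": 0, "roll": 0}, {"tx": 0, "ty": 0, "tz": 0, "roll": 0}, {"tx": 0, "ty": 0, "tz": 0, "roll": 0}, {"tx": 0, "ty": 0, "tz": 0, "roll": 0}, {"tx": 0, "ty": 0, "tz": 0, "roll": 0}, {"tx": 0, "ty": 0, "tz": 0, "roll": 0}, {"tx": 0, "ty": 0, "tz": 0, "roll": 0}]}}

```text
t: 4.28
eef_pos: [532.1, -131.2, 46.6]
tcp_rot: [-3.141, 0.0, 3.081]
ft_force: [1.2, -0.6, -1.5]
opening: 0.147
grip_force: 29.7
```

```bash
python3 go.py 538.7 -28.4 46 3.077;
```

```text
[ 532.1 -131.2   46.6] [-3.141  0.     3.081] [-0.36  0.61  1.9  -0.    0.63 -1.87] 4.28
shift [ -0.3 103.    0.6] roll 0.004
```

The knob is gripped at an opening of 14 mm. Now I'll slide the carriage.

Call:
{"api": "step_arm", "payload": {"moves": [{"tx": -0.1, "ty": 10, "tz": 0, "roll": 0.004}, {"tx": -0.1, "ty": 22, "tz": 0, "roll": 0.004}, {"tx": -0.2, "ty": 34, "tz": 0, "roll": 0.004}, {"tx": -0.2, "ty": 46, "tz": 0, "roll": 0.004}, {"tx": -0.2, "ty": 58, "tz": 0, "roll": 0.004}, {"tx": -0.3, "ty": 70, "tz": 0, "roll": 0.004}, {"tx": -0.3, "ty": 82, "tz": 0, "roll": 0.004}, {"tx": -0.3, "ty": 92, "tz": 0, "roll": 0.004}, {"tx": -0.3, "ty": 100, "tz": 0, "roll": 0.004}, {"tx": -0.3, "ty": 103, "tz": 0, "roll": 0.004}, {"tx": -0.3, "ty": 103, "tz": 0, "roll": 0.004}, {"tx": -0.3, "ty": 103, "tz": 0, "roll": 0.004}]}}

```text
t: 5.28
eef_pos: [538.9, -27.5, 46.7]
tcp_rot: [3.141, 0.001, 3.077]
ft_force: [5.7, 2.0, -3.7]
opening: 0.145
grip_force: 29.8
```

```bash
python3 go.py 538.7 -28.4 46 3.077; python3 - <<'E'
from cell import optics
import cv2,pickle
d={n:optics.read_camera(n) for n in ("top","wrist")}
pickle.dump(d,open("c2.pkl","wb"))
import numpy as np
a=cv2.resize(d["top"]["pixels"][150:260,270:410],None,fx=4,fy=4,interpolation=cv2.INTER_CUBIC)
b=cv2.resize(d["wrist"]["pixels"],(560,350))
cv2.imwrite("pics/c2.png",np.vstack([a[:,:560],b])[:800][:, :560][:600] if 0 else np.hstack([cv2.resize(a,(400,314)),cv2.resize(d["wrist"]["pixels"],(400,250))[:, :] if 0 else cv2.copyMakeBorder(cv2.resize(d["wrist"]["pixels"],(400,250)),0,64,0,0,0)]))
E
```

```text
[538.9 -27.5  46.7] [3.141e+00 1.000e-03 3.077e+00] [-0.17  0.61  1.92  0.    0.61 -1.68] 5.28
shift [ 0.1 -0.9  0.6] roll 0.0
```

View pics/c2.png

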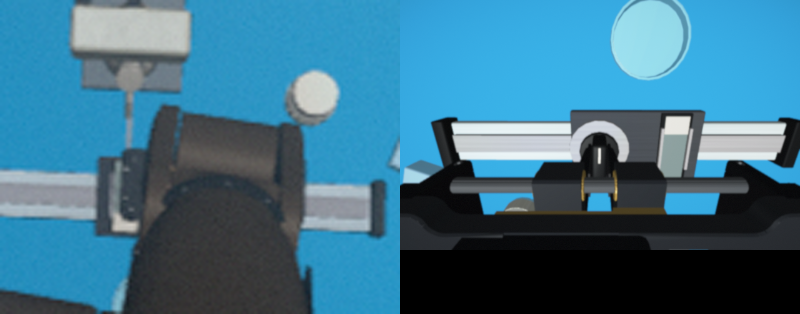

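The top view (left) shows the slide under the pointer's line at about x = 122. The wrist view (right) shows the slide centreline from about (679,117) to (673,178). I'll check that numerically.

```bash
python3 - <<'E'
from h import *
np.set_printoptions(precision=1,suppress=True)
d=pickle.load(open("c2.pkl","rb"))
rl=lambda P:round(float(P[0]*.065+P[1]*.998),1)
for p in [(667,118),(690,118),(661,174),(686,174)]:
    P=onz(d["wrist"],((p[0]-400)*1.6,p[1]*1.6),33);print(P,rl(P))
T=d["top"];q=lambda u,v:(270+u*1.4/4,150+v*1.4/4)
for p,z in [((127,145),12),((118,195),33),((96,200),28)]:
    P=onz(T,q(*p),z);print(P,rl(P))
E
```

```text
[508.8  47.1  33. ] 80.1
[510.5  71.9  33. ] 104.9
[577.5  43.1  33. ] 80.6
[579.5  72.9  33. ] 110.4
[601.9  53.5  12. ] 92.5
[545.3  64.2  33. ] 99.6
[541.  88.  28.] 123.0
```

The slide is at about 92 against 91.6 along the rail, so it's aligned. Now I'll turn the clamp clockwise.

Call:
{"api": "step_arm", "payload": {"moves": [{"tx": 0, "ty": 0, "tz": 0, "roll": 0}, {"tx": 0, "ty": 0, "tz": 0, "roll": 0.1}, {"tx": 0, "ty": 0, "tz": 0, "roll": 0.2}, {"tx": 0, "ty": 0, "tz": 0, "roll": 0.3}, {"tx": 0, "ty": 0, "tz": 0, "roll": 0.4}, {"tx": 0, "ty": 0, "tz": 0, "roll": 0.5}, {"tx": 0, "ty": 0, "tz": 0, "roll": 0.6}, {"tx": 0, "ty": 0, "tz": 0, "roll": 0.7}, {"tx": 0, "ty": 0, "tz": 0, "roll": 0.8}, {"tx": 0, "ty": 0, "tz": 0, "roll": 0.9}, {"tx": 0, "ty": 0, "tz": 0, "roll": 1.0}, {"tx": 0, "ty": 0, "tz": 0, "roll": 1.1}]}}

```text
t: 6.38
eef_pos: [539.2, -27.8, 46.7]
tcp_rot: [3.14, 0.0, 1.972]
ft_force: [6.1, 1.3, -4.6]
opening: 0.145
grip_force: 29.9
```

Call:
{"api": "step_arm", "payload": {"moves": [{"tx": 0, "ty": 0, "tz": 0, "roll": 0.1}, {"tx": 0, "ty": 0, "tz": 0, "roll": 0.2}, {"tx": 0, "ty": 0, "tz": 0, "roll": 0.3}, {"tx": 0, "ty": 0, "tz": 0, "roll": 0.38}, {"tx": 0, "ty": 0, "tz": 0, "roll": 0.42}, {"tx": 0, "ty": 0, "tz": 0, "roll": 0.42}, {"tx": 0, "ty": 0, "tz": 0, "roll": 0.42}]}}

```text
t: 6.97
eef_pos: [539.4, -27.9, 46.7]
tcp_rot: [3.14, 0.0, 1.558]
ft_force: [7.7, 0.9, -4.9]
opening: 0.148
grip_force: 30.1
```

```bash
python3 go.py 538.7 -28.4 46 1.577; python3 -c "
from cell import env
print(env.state()['moment'])"
```

```text
[539.4 -27.9  46.7] [3.14  0.    1.558] [-0.17  0.61  1.92  0.    0.61 -0.16] 6.97
shift [-0.5 -0.7  0.7] roll -0.019
[ 0.35439513 -1.45911286  0.56672752]
```

Call:
{"api": "step_arm", "payload": {"moves": [{"tx": 0, "ty": 0, "tz": 0, "roll": 0.06}, {"tx": 0, "ty": 0, "tz": 0, "roll": 0.06}, {"tx": 0, "ty": 0, "tz": 0, "roll": 0.06}, {"tx": 0, "ty": 0, "tz": 0, "roll": 0.06}]}}

```text
t: 7.3
eef_pos: [539.3, -27.9, 46.7]
tcp_rot: [3.14, 0.0, 1.499]
ft_force: [7.0, 1.9, -3.9]
opening: 0.155
grip_force: 31.3
```

```bash
python3 go.py 538.7 -28.4 46 1.577; python3 -c "
from cell import env
print(env.state()['moment'])"
```

```text
[539.3 -27.9  46.7] [3.14  0.    1.499] [-0.17  0.61  1.92 -0.    0.61 -0.1 ] 7.3
shift [-0.5 -0.6  0.7] roll -0.078
[ 0.31950621 -1.36144711  0.8403678 ]
```

Torque is rising and the jaws are being forced open slightly, so the knob is at its stop. Next I'll release it and rise.

Call:
{"api": "step_arm", "payload": {"grip": 60, "moves": [{"tx": 0, "ty": 0, "tz": 0, "roll": 0}, {"tx": 0, "ty": 0, "tz": 0, "roll": 0}, {"tx": 0, "ty": 0, "tz": 0, "roll": 0}, {"tx": 0, "ty": 0, "tz": 0, "roll": 0}, {"tx": 0, "ty": 0, "tz": 0, "roll": 0}, {"tx": 0, "ty": 0, "tz": 0, "roll": 0}, {"tx": 0, "ty": 0, "tz": 0, "roll": 0}, {"tx": 0, "ty": 0, "tz": 0, "roll": 0}]}}

```text
t: 7.97
eef_pos: [538.5, -28.4, 46.6]
tcp_rot: [-3.142, 0.0, 1.497]
ft_force: [-0.7, -0.7, -0.4]
opening: 0.619
grip_force: 0.0
```

Call:
{"api": "step_arm", "payload": {"moves": [{"tx": 0, "ty": 0, "tz": -20, "roll": 0}, {"tx": 0, "ty": 0, "tz": -50, "roll": 0}, {"tx": 0, "ty": 0, "tz": -90, "roll": 0}, {"tx": 0, "ty": 0, "tz": -130, "roll": 0}, {"tx": 0, "ty": 0, "tz": -150, "roll": 0}, {"tx": 0, "ty": 0, "tz": -150, "roll": 0}]}}

```text
t: 8.47
eef_pos: [540.1, -28.6, 201.3]
tcp_rot: [3.134, 0.001, 1.497]
ft_force: [0.8, -0.1, -0.1]
opening: 0.637
grip_force: 0.0
```

```bash
python3 go.py 488 60 200 -0.065; python3 - <<'E'
from h import *
from cell import env,optics
from scipy.spatial.transform import Rotation as R
s=env.state();r=optics.read_camera("wrist");V=r["view"];c=-V[:3,:3].T@V[:3,3];M=R.from_euler('xyz',s["tcp_rot"]).as_matrix()
print("cam in tool",np.round(M.T@(c-s["eef_pos"])),"axis",np.round(M.T@V[2,:3],2))
t=optics.read_camera("top");pickle.dump({"wrist":r,"top":t},open("c3.pkl","wb"))
a=cv2.resize(t["pixels"][130:260,270:410],None,fx=2.8,fy=2.8,interpolation=cv2.INTER_CUBIC)
b=cv2.copyMakeBorder(cv2.resize(r["pixels"],(408,255)),0,a.shape[0]-255,0,0,0)
cv2.imwrite("pics/c3.png",np.hstack([a,b])); print(a.shape)
E
```

```text
[540.1 -28.6 201.3] [3.134e+00 1.000e-03 1.497e+00] [-0.17  0.38  1.79 -0.    0.96 -0.1 ] 8.47
shift [ 84.5 -58.5   0.7] roll 1.562
cam in tool [  81.    1. -170.] axis [-0.29  0.    0.96]
(364, 392, 3)
```

View pics/c3.png

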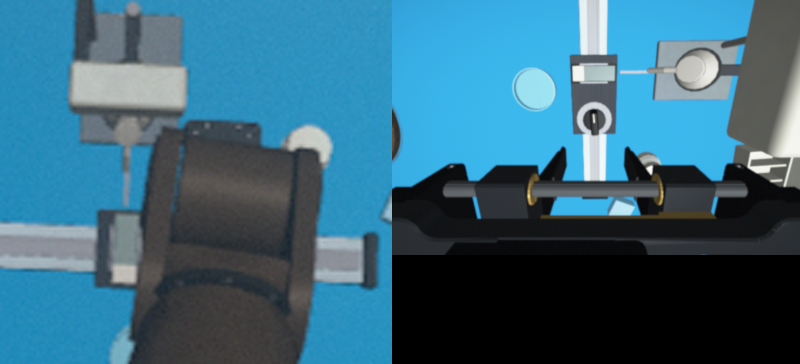

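The slide, pointer and cap are lined up in the wrist view and the knob bar lies along the rail, so it's locked. Now a full-resolution zoom on the cap and spout.

```bash
python3 - <<'E'
from h import *
d=pickle.load(open("c3.pkl","rb"))
a=d["wrist"]["pixels"][60:180,340:560];cv2.imwrite("pics/c4.png",cv2.resize(a,None,fx=3.6,fy=3.6,interpolation=cv2.INTER_CUBIC))
E
```

```text
(no output)
```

View pics/c4.png

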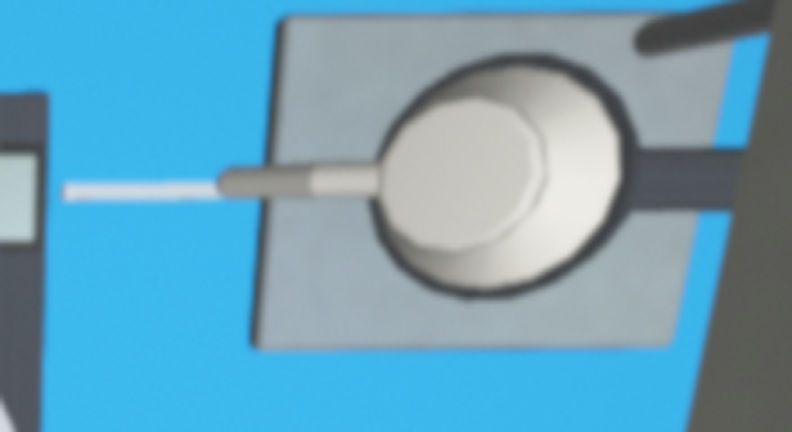

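The cap's top face is centred at about (458,172). The spout leaves it at (380,178), bends at (310,180) and ends at (218,182). I'll intersect these rays with the stand's plane.

```bash
python3 - <<'E'
from h import *
r=pickle.load(open("c3.pkl","rb"))["wrist"]
ex=np.array([.998,-.065,0]);ey=np.array([.065,.998,0])
for n,p in [("cap",(458,172)),("capL",(380,172)),("capR",(540,172)),("spout root",(380,178)),("bend",(310,180)),("tip",(218,182)),("ptip",(64,191))]:
    c,d=ray(r,(340+p[0]/3.6,60+p[1]/3.6)); P=c+d*(91.6-c@ey)/(d@ey); print(n,np.round([P@ex-639.7,P[2]],1))
print(c,c@ey)
E
python3 go.py 580 54 240 3.077
```

```text
cap [-19.6 217. ]
capL [-32.8 221.1]
capR [ -4.9 212.5]
spout root [-16.1 183.5]
bend [-24.6 172.8]
tip [-39.  163.1]
ptip [-53.7  53.7]
[545.30710593  52.21227944 371.57355809] 87.55281676318162
[538.5 -28.4 197. ] [3.14  0.    1.497] [-0.18  0.39  1.79 -0.    0.96 -0.1 ] 8.57
shift [ 85.2  35.4 -43. ] roll -1.58
```

The camera lies in that plane, so the intersection is ill-conditioned. I'll take a second, lower view from nearer the robot and triangulate.

Call:
{"api": "step_arm", "payload": {"moves": [{"tx": -3, "ty": -40, "tz": 20, "roll": 0}, {"tx": -6, "ty": -78, "tz": 40, "roll": 0}, {"tx": -6, "ty": -78, "tz": 77, "roll": 0}, {"tx": -6, "ty": -78, "tz": 77, "roll": 0}, {"tx": -6, "ty": -78, "tz": 77, "roll": 0}, {"tx": -6, "ty": -78, "tz": 77, "roll": 0}]}}

```text
t: 9.07
eef_pos: [461.6, -28.8, 120.1]
tcp_rot: [3.142, 0.0, 1.497]
ft_force: [1.2, 0.4, 0.8]
opening: 0.633
grip_force: 0.0
```

```bash
python3 - <<'E'
from h import *
from cell import optics
r=optics.read_camera("wrist");pickle.dump(r,open("w5.pkl","wb"))
a=r["pixels"][60:200,420:640];cv2.imwrite("pics/c5.png",cv2.resize(a,None,fx=3.6,fy=3.6,interpolation=cv2.INTER_CUBIC))
E
```

```text
(no output)
```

View pics/c5.png

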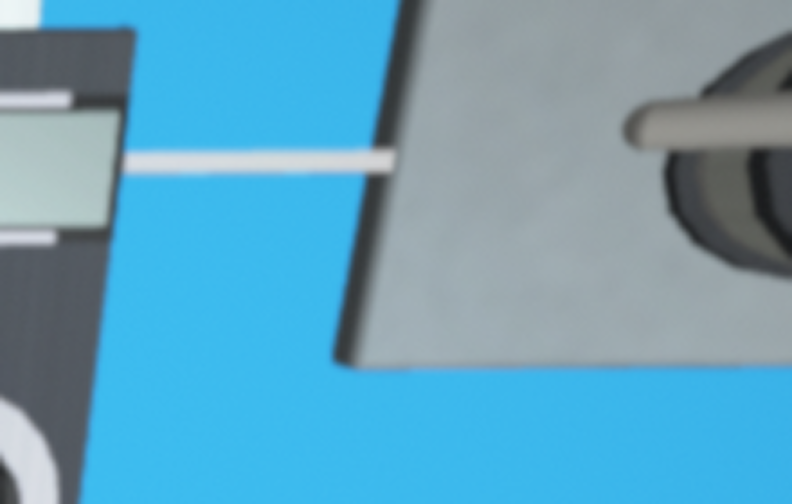

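The spout tip is visible at about (630,127) in this crop. I'll triangulate it with the previous view.

```bash
python3 - <<'E'
from h import *
np.set_printoptions(precision=1,suppress=True)
r=pickle.load(open("c3.pkl","rb"))["wrist"];w=pickle.load(open("w5.pkl","rb"));T=pickle.load(open("cal0.pkl","rb"))["top"]
ex=np.array([.998,-.065,0]);ey=np.array([.065,.998,0])
a=lambda u,v:(r,(340+u/3.6,60+v/3.6));b=lambda u,v:(w,(420+u/3.6,60+v/3.6))
f=lambda P:np.array([P@ex-639.7,P@ey-91.6,P[2]])
for l in [[a(218,182),b(628,127)],[a(222,182),b(640,127)],[a(64,191),b(125,162)]]:
    P,e=tri(l);print(P,f(P),e)
for n,p in [("cap",(458,172)),("capL",(380,172)),("capR",(540,172)),("root",(380,178)),("bend",(310,180)),("tip",(218,182))]:
    print(n,[f(onz(*a(*p),z)).round(1).tolist() for z in ((175,) if n[:3]=="cap" else (130,140,150,160))])
E
```

```text
[614.1  52.3 132.5] [-30.2   0.5 132.5] 0.16985273192169306
[614.6  52.2 133.9] [-29.7   0.4 133.9] 0.2161611409940519
[596.6  53.5  12. ] [-47.8   0.6  12. ] 0.04193868683841706
cap [[2.0, 1.1, 175.0]]
capL [[-12.5, 1.2, 175.0]]
capR [[17.3, 1.0, 175.0]]
root [[7.4, 1.2, 130.0], [3.0, 0.9, 140.0], [-1.4, 0.7, 150.0], [-5.8, 0.5, 160.0]]
bend [[-8.5, 0.9, 130.0], [-12.3, 0.7, 140.0], [-16.0, 0.5, 150.0], [-19.7, 0.3, 160.0]]
tip [[-29.5, 0.6, 130.0], [-32.4, 0.4, 140.0], [-35.3, 0.3, 150.0], [-38.1, 0.1, 160.0]]
```

```bash
python3 go.py 569.5 55.1 200 3.077; python3 - <<'E'
from h import *
T=pickle.load(open("cal0.pkl","rb"))["top"]
for z in (300,350,400,450): print(z,onz(T,(345,183.6),z)[:2].round(0),onz(T,(345,174.6),z)[:2].round(0))
E
```

```text
[461.8 -28.8 120.5] [3.14  0.    1.497] [-0.21  0.4   2.05 -0.    0.69 -0.13] 9.12
shift [ 91.6 101.3 -79.4] roll -1.58
300 [605. -25.] [628. -26.]
350 [596. -22.] [618. -23.]
400 [588. -19.] [609. -20.]
450 [579. -16.] [599. -17.]
```

Tip is at stand x≈-30, z≈133. With the tool vertical, I'll press on the cap's spout along the bottle axis, with the body's narrow side facing the lamp. First I'll rise, roll and close the jaws.

Call:
{"api": "step_arm", "payload": {"grip": 0, "moves": [{"tx": 0, "ty": 0, "tz": -40, "roll": -0.12}, {"tx": 0, "ty": 0, "tz": -79, "roll": -0.24}, {"tx": 0, "ty": 0, "tz": -79, "roll": -0.36}, {"tx": 0, "ty": 0, "tz": -79, "roll": -0.48}, {"tx": 0, "ty": 0, "tz": -79, "roll": -0.6}, {"tx": 20, "ty": 0, "tz": -79, "roll": -0.72}, {"tx": 40, "ty": 0, "tz": -79, "roll": -0.84}, {"tx": 60, "ty": 0, "tz": -79, "roll": -0.96}, {"tx": 80, "ty": 0, "tz": -79, "roll": -1.08}, {"tx": 92, "ty": 0, "tz": -79, "roll": -1.2}, {"tx": 92, "ty": 0, "tz": -79, "roll": -1.32}, {"tx": 92, "ty": 0, "tz": -79, "roll": -1.44}]}}

```text
t: 10.12
eef_pos: [468.1, 64.1, 200.1]
tcp_rot: [3.141, 0.002, 2.945]
ft_force: [-0.5, -0.8, 0.8]
opening: 0.007
grip_force: 0.0
```

Call:
{"api": "step_arm", "payload": {"moves": [{"tx": 0, "ty": 0, "tz": 0, "roll": -0.1}, {"tx": 0, "ty": 0, "tz": 0, "roll": -0.14}, {"tx": 0, "ty": 0, "tz": 0, "roll": -0.14}, {"tx": 0, "ty": 0, "tz": 0, "roll": -0.14}]}}

```text
t: 10.45
eef_pos: [467.8, 63.3, 199.6]
tcp_rot: [3.142, 0.002, 3.075]
ft_force: [0.3, 0.3, 0.3]
opening: 0.007
grip_force: 0.0
```

```bash
python3 go.py 569.5 55.1 128 3.077; python3 go.py 596.5 53.4 128 3.077
```

```text
[467.8  63.3 199.6] [3.142e+00 2.000e-03 3.075e+00] [-0.01  0.29  1.94 -0.    0.91 -1.51] 10.45
shift [-101.9   -1.4   71.8] roll -0.002
[467.8  63.3 199.6] [3.142e+00 2.000e-03 3.075e+00] [-0.01  0.29  1.94 -0.    0.91 -1.51] 10.45
shift [-128.9   -1.3   71.9] roll -0.002
```

Call:
{"api": "step_arm", "payload": {"moves": [{"tx": -20, "ty": -1.3, "tz": 30, "roll": 0}, {"tx": -50, "ty": -1.3, "tz": 60, "roll": 0}, {"tx": -80, "ty": -1.3, "tz": 72, "roll": 0}, {"tx": -102, "ty": -1.3, "tz": 72, "roll": 0}, {"tx": -112, "ty": -1.3, "tz": 72, "roll": 0}, {"tx": -120, "ty": -1.3, "tz": 72, "roll": 0}, {"tx": -125, "ty": -1.3, "tz": 72, "roll": 0}, {"tx": -127, "ty": -1.3, "tz": 72, "roll": 0}, {"tx": -127, "ty": -1.3, "tz": 72, "roll": 0}, {"tx": -127, "ty": -1.3, "tz": 72, "roll": 0}]}}

```text
t: 11.28
eef_pos: [593.2, 53.8, 127.2]
tcp_rot: [-3.142, 0.0, 3.077]
ft_force: [0.0, 0.5, -0.1]
opening: 0.004
grip_force: 0.0
```

```bash
python3 go.py 596.5 53.4 128 3.077; python3 - <<'E'
from h import *
from cell import optics
o=[]
for n,(a,b,c,d) in {"scene":(150,310,230,410),"top":(120,270,250,420)}.items():
    r=optics.read_camera(n); o.append(cv2.resize(np.clip(r["pixels"][a:b,c:d]*1.4,0,255).astype(np.uint8),(395,350),interpolation=cv2.INTER_CUBIC))
cv2.imwrite("pics/c6.png",np.hstack(o))
E
```

```text
[593.2  53.8 127.2] [-3.142  0.     3.077] [-0.02  0.55  1.72 -0.    0.87 -1.53] 11.28
shift [-3.3 -0.2 -0.8] roll -0.0
```

View pics/c6.png

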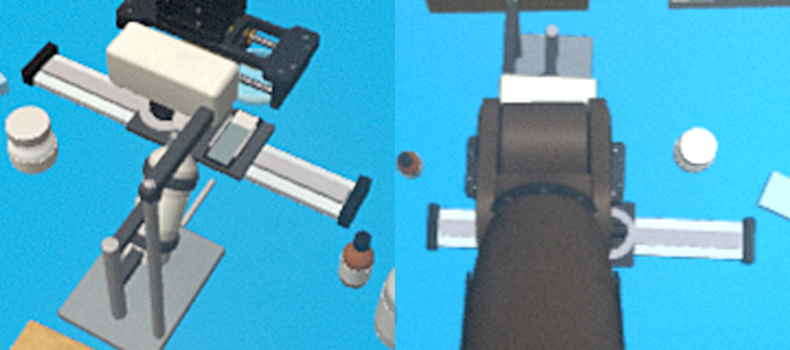

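The scene view shows the gripper still on the robot side of the lamp with no contact, and the top view shows the slide in line. I'll creep in and watch the force.

Call:
{"api": "step_arm", "payload": {"moves": [{"tx": -2, "ty": 0, "tz": 0, "roll": 0}, {"tx": -4, "ty": 0, "tz": 0, "roll": 0}, {"tx": -6, "ty": 0, "tz": 0, "roll": 0}, {"tx": -6, "ty": 0, "tz": 0, "roll": 0}]}}

```text
t: 11.72
eef_pos: [600.1, 53.2, 126.6]
tcp_rot: [-3.141, 0.0, 3.077]
ft_force: [0.6, 0.2, -0.5]
opening: 0.006
grip_force: 0.0
```

Call:
{"api": "step_arm", "payload": {"moves": [{"tx": -1, "ty": 0, "tz": 0, "roll": 0}, {"tx": -2, "ty": 0, "tz": 0, "roll": 0}, {"tx": -2, "ty": 0, "tz": 0, "roll": 0}]}}

```text
t: 11.97
eef_pos: [601.5, 53.1, 126.4]
tcp_rot: [-3.141, -0.001, 3.077]
ft_force: [-2.2, -0.8, -0.2]
opening: 0.004
grip_force: 0.9
```

Call:
{"api": "step_arm", "payload": {"moves": [{"tx": -1, "ty": 0, "tz": 0, "roll": 0}, {"tx": -2, "ty": 0, "tz": 0, "roll": 0}, {"tx": -2, "ty": 0, "tz": 0, "roll": 0}]}}

```text
t: 12.22
eef_pos: [602.5, 53.1, 126.0]
tcp_rot: [-3.141, -0.004, 3.077]
ft_force: [-6.7, 2.0, -0.3]
opening: 0.002
grip_force: 2.9
```

Contact came at the expected place, about 2–7 N. Now I'll push along the bottle axis.

Call:
{"api": "step_arm", "payload": {"moves": [{"tx": -0.6, "ty": 0, "tz": 0.8, "roll": 0}, {"tx": -1.2, "ty": 0, "tz": 1.6, "roll": 0}, {"tx": -1.2, "ty": 0, "tz": 1.6, "roll": 0}, {"tx": -1.2, "ty": 0, "tz": 1.6, "roll": 0}]}}

```text
t: 12.55
eef_pos: [603.6, 53.1, 124.5]
tcp_rot: [-3.141, -0.004, 3.077]
ft_force: [-6.4, 1.1, 0.8]
opening: 0.002
grip_force: 3.4
```

Call:
{"api": "step_arm", "payload": {"moves": [{"tx": -0.6, "ty": 0, "tz": 0.8, "roll": 0}, {"tx": -1.2, "ty": 0, "tz": 1.6, "roll": 0}, {"tx": -1.2, "ty": 0, "tz": 1.6, "roll": 0}, {"tx": -1.2, "ty": 0, "tz": 1.6, "roll": 0}]}}

```text
t: 12.88
eef_pos: [604.6, 53.0, 122.9]
tcp_rot: [-3.141, -0.004, 3.077]
ft_force: [-7.8, 2.1, 1.1]
opening: 0.006
grip_force: 3.8
```

Call:
{"api": "step_arm", "payload": {"moves": [{"tx": -0.6, "ty": 0, "tz": 0.8, "roll": 0}, {"tx": -1.2, "ty": 0, "tz": 1.6, "roll": 0}, {"tx": -1.2, "ty": 0, "tz": 1.6, "roll": 0}, {"tx": -1.2, "ty": 0, "tz": 1.6, "roll": 0}]}}

```text
t: 13.22
eef_pos: [605.7, 52.9, 121.4]
tcp_rot: [-3.141, -0.004, 3.077]
ft_force: [-8.5, 0.5, 2.7]
opening: 0.001
grip_force: 4.3
```

Call:
{"api": "step_arm", "payload": {"moves": [{"tx": -0.6, "ty": 0, "tz": 0.8, "roll": 0}, {"tx": -1.2, "ty": 0, "tz": 1.6, "roll": 0}, {"tx": -1.2, "ty": 0, "tz": 1.6, "roll": 0}, {"tx": -1.2, "ty": 0, "tz": 1.6, "roll": 0}]}}

```text
t: 13.55
eef_pos: [606.2, 53.1, 119.4]
tcp_rot: [3.142, -0.006, 3.077]
ft_force: [-11.0, 3.9, 0.8]
opening: 0.009
grip_force: 7.7
```

Call:
{"api": "step_arm", "payload": {"moves": [{"tx": -0.6, "ty": 0, "tz": 0, "roll": 0}, {"tx": -1.5, "ty": 0, "tz": 0, "roll": 0}, {"tx": -1.5, "ty": 0, "tz": 0, "roll": 0}, {"tx": -1.5, "ty": 0, "tz": 0, "roll": 0}]}}

```text
t: 13.88
eef_pos: [606.6, 53.4, 118.9]
tcp_rot: [3.141, -0.009, 3.077]
ft_force: [-14.5, 3.7, 0.6]
opening: 0.001
grip_force: 8.7
```

Call:
{"api": "step_arm", "payload": {"moves": [{"tx": -0.6, "ty": 0, "tz": 0, "roll": 0}, {"tx": -1.5, "ty": 0, "tz": 0, "roll": 0}, {"tx": -1.5, "ty": 0, "tz": 0, "roll": 0}, {"tx": -1.5, "ty": 0, "tz": 0, "roll": 0}]}}

```text
t: 14.22
eef_pos: [606.9, 53.4, 118.7]
tcp_rot: [3.141, -0.012, 3.077]
ft_force: [-20.3, 4.7, 0.6]
opening: 0.003
grip_force: 11.2
```

```bash
python3 - <<'E'
from h import *
from cell import optics,env
# cap/bottle motion cue: scene view difference is possible after release
pickle.dump(optics.read_camera("scene"),open("pressed.pkl","wb"))
s=env.state();print(s["t"],s["moment"],s["ft_force"])
E
```

```text
14.2667 [0.81909087 3.31595063 0.06661677] [-19.61700318   4.15502995   1.29428588]
```

Stiff stop reached at about 20 N after a soft, sprung travel. I'll back off partway and compare lever arms, to make sure the stop is the cap and not the lamp.

Call:
{"api": "step_arm", "payload": {"moves": [{"tx": 1.5, "ty": 0, "tz": 0, "roll": 0}, {"tx": 3.5, "ty": 0, "tz": 0, "roll": 0}, {"tx": 3.5, "ty": 0, "tz": 0, "roll": 0}, {"tx": 3.5, "ty": 0, "tz": 0, "roll": 0}]}}

```text
t: 14.6
eef_pos: [605.7, 53.3, 119.5]
tcp_rot: [3.141, -0.006, 3.077]
ft_force: [-11.0, 3.1, 1.6]
opening: 0.005
grip_force: 6.7
```

```bash
python3 - <<'E'
from cell import env
s=env.state();print(s["t"],s["eef_pos"],s["moment"],s["ft_force"],s["moment"][1]/s["ft_force"][0])
E
```

```text
14.6 [605.74706806  53.3374248  119.52718786] [0.77543397 1.71007914 0.024002  ] [-11.03847233   3.10391929   1.57134397] -0.15491990981245393
```

The added load acted at the fingertip (lever 0.19 m), so the stop was the cap. Now I'll retreat.

Call:
{"api": "step_arm", "payload": {"moves": [{"tx": 5, "ty": 0, "tz": 0, "roll": 0}, {"tx": 20, "ty": 0, "tz": 0, "roll": 0}, {"tx": 50, "ty": 0, "tz": 0, "roll": 0}, {"tx": 80, "ty": 0, "tz": 0, "roll": 0}, {"tx": 110, "ty": 0, "tz": -30, "roll": 0}, {"tx": 130, "ty": 0, "tz": -80, "roll": 0}, {"tx": 130, "ty": 0, "tz": -100, "roll": 0}, {"tx": 130, "ty": 0, "tz": -100, "roll": 0}, {"tx": 130, "ty": 0, "tz": -100, "roll": 0}, {"tx": 130, "ty": 0, "tz": -100, "roll": 0}]}}

```text
t: 15.43
eef_pos: [478.5, 61.1, 219.9]
tcp_rot: [-3.142, 0.001, 3.077]
ft_force: [0.1, -0.3, -0.1]
opening: 0.005
grip_force: 0.0
```

```bash
python3 - <<'E'
from h import *
from cell import env,optics
p=pickle.load(open("pressed.pkl","rb"))["pixels"];r=optics.read_camera("scene")["pixels"]
o=pickle.load(open("cal0.pkl","rb"))
ys=slice(210,300);xs=slice(255,340)
d=np.abs(p[ys,xs].astype(int)-r[ys,xs]).max(2);print("bottle/stand diff",(d>40).sum())
# carriage in top view: slide edge unchanged since before press
t=optics.read_camera("top");c3=pickle.load(open("c3.pkl","rb"))["top"]["pixels"]
a=t["pixels"][205:235,290:318];b=c3[205:235,290:318];print("carriage diff",(np.abs(a.astype(int)-b).max(2)>40).sum())
w=optics.read_camera("wrist")["pixels"];s=env.state();print(s["t"],s["eef_pos"],s["ft_force"])
E
```

```text
bottle/stand diff 4
carriage diff 620
15.5833 [478.2182423   61.07748059 218.99981344] [-0.2660958   0.12958752 -0.87022483]
```

```bash
python3 -c "
from cell import env
print(env.job_done())"
```

```text
the job is handed in; nothing more can be done
None
```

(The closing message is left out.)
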